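Tip two parts crates and push the stamped one to the dispatch line

TASK

One of the two tall grey crates has a round stamp underneath. Tip both crates over onto their sides with the fingers to see their undersides, and once both lie there push the stamped one along the worktop until it lies with its middle over the dispatch line. Only push, lift nothing; keep the plain crate lying clear of the line, and leave the other things alone.

Things in the scene. Friction and masses are not known exactly. Their poses are not given: they have to be found in the camera images.
- crate_stamped: Has a round white mark, 38 mm across, on its underside; stands left or right. Tall narrow open parts crate, plain grey, empty, 60 (its x) x 48 (its y) x 104 mm (its z), 0.3 kg, walls about 4 mm; stands upright at first. Broad faces look along its +y and -y; pushed near the top of one it tips about the far bottom edge and past 25 degrees falls flat, then 48 mm high. Origin: centre of underside; z to the open top.
- crate_stamped_mid (a point): the middle of the stamped crate, on its z axis 52 mm above its underside (24 mm above the worktop when it lies)
- stamp (a point): centre of the stamp in the recess of the stamped crate's underside, 1 mm inside; hidden while the crate stands, seen from the side of its foot once it lies
- crate_plain: Its like, with a bare underside. Tall narrow open parts crate, plain grey, empty, 60 (its x) x 48 (its y) x 104 mm (its z), 0.3 kg, walls about 4 mm; stands upright at first. Broad faces look along its +y and -y; pushed near the top of one it tips about the far bottom edge and past 25 degrees falls flat, then 48 mm high. Origin: centre of underside; z to the open top.
- crate_plain_mid (a point): the middle of the plain crate, on its z axis 52 mm above its underside
- dispatch_line: the dispatch line: a flat white strip on the worktop between the two crates, 12 mm wide (its y) and 100 mm long, running away from the robot along its x; origin at its middle. It cannot be felt. The worktop ends 65 mm nearer the robot; a parts tray 66 mm high stands 75 mm beyond.
- cap_3: bystander: black end cap, 32x17x17 mm, at the right
- cap_1: bystander: black end cap, 32x17x17 mm, at the back, beside the parts tray's left end
- cap_4: bystander: black end cap, 32x17x17 mm, at the back, beside the parts tray's right end
- gauge_plug: bystander: plug gauge, 108x16x16 mm, lying at the far left
- hex_key: bystander: hex key, 96x34x8 mm, lying at the back right
- small_carton: bystander: small carton, 62x85x49 mm, at the left
- brush: bystander: cleaning brush with a wooden handle, 169x24x10 mm, lying at the back left

How it is judged:
By the outcome, as a careful person would: the job done as asked, in the order asked, and still so for the second after the job is handed in, with the robot touching nothing.
It also fails if it takes over 67 s, if anything falls off the work surface, if the arm or the gripper's body presses on something with over 40 N, if the wrist force passes 120 N, or if a joint passes its speed limit or range.

ROBOT

A 6-joint arm with a two-finger parallel gripper is mounted at the origin on a cart in front of the work surface, level with it; the furniture and walls round the work are solid. World frame = base frame: x ahead of the robot, y to its left, z up, the work surface at z = 0. Lengths are in m, angles in rad, forces in N, time in s.
With the tool pointing down it reaches from about 0.375 to 0.925 m from the base axis. Payload 5.7 kg.
Tool frame: the origin (TCP) lies between the finger pads; the fingertips stand 11 mm ahead of it and the grasp point (between the pads) lies 8 mm behind it (robot.tips_ahead is the distance from the TCP to the fingertips, in m); z points along the fingers, y is the line along which they close (so a half turn about z gives the same grasp; the last joint's range is limited). The gripper opens to 85 mm and grips with 20 to 120 N. Pads are 22 mm wide; open, the fingers measure 114 mm over their backs; the gripper's body (76 mm by 85 mm) begins 54 mm behind the grasp point. The pads swing forward as they close: fully open they stand 13 mm farther back than shut.
Start: joints at [1.199, 0.359, 1.51, -0, 1.272, -0.115], TCP at [0.152, 0.58, 0.242] pointing down, gripper open.
Joint ranges: [-2.97, 2.97], [-1.01, 2.36], [0.21, 2.38], [-0.96, 4.11], [0.2, 2.71], [-2.98, 2.98]. Speed limits (rad/s): [2.39, 2.39, 3.14, 3.14, 3.14, 3.14].

INTERFACE

Orientations are given as a rotation vector (axis times angle).
In Python, from workcell import robot, imaging gives the robot as it stands.
- The arm moves only by the tool carry_out, never from a script. Its argument "steps" is text: rows parted by semicolons, each of 5 numbers parted by spaces: the shift along the tool's x, y, z in m, then the turn about the tool's z in rad, then the finger opening in m, from 0 to 0.0854. A call has 1 to 5 rows; each row shifts and turns the commanded pose from where the row before left it, along the tool's axes as they then stand; what a row does not reach is not made up. A row lasts 1/12 s, in which the tool goes at most 41.7 mm and 7.16 degrees, less where a joint would pass 70% of its speed; a pose out of reach is approached as far as the arm can. A call is refused whole if a number of a shift passes 0.0417 or a number of a turn 0.125, either way. A call with a gripper value outside its range is refused whole. The fingers move at their own pace and stop on an object; "newtons" is the grip in N (left out, the last holds). Time passes only in rows, so rows that do not move let the fingers close. It gives the time, the measured TCP pose, the force, the opening and the grip force at its end, in the units of the state.
- robot.sense(): the state, without advancing time (a new reading comes with each control period).
- imaging.camera(name): name is "side" or "top" or "wrist"; returns the picture (420x560x3 uint8, blue, green, red); there is no depth.
- imaging.camera_params(name): a dict with "intrinsics" (3x3 intrinsics, pixels), "world_from_camera" (4x4, takes a point from camera to world coordinates). Camera axes: x right, y up, looking along -z (the intrinsics and any distortion apply to the point x, -y, -z); pixel columns grow to the right and rows downward; lengths in m; the calibration is good to about 2 mm. The wrist camera is an equidistant fisheye: a pixel r from the principal point sees the ray r / f radians off the axis. A picture is of the moment at which its call begins: read the wrist's pose just before it. camera_params takes no time and is no camera call; for the wrist camera it gives the pose at the moment of the call.
- robot.sign_off(): hands the job in; it is judged then, once.
The state is a dict: "t": time; "joint_pos": joint angles; "qd": joint speeds; "tau": joint torques, N m; "position": TCP position; "ee_rot": TCP orientation; "wrist_force": force on the tool from outside, world axes, zero at the start; "wrist_torque": the same for the moment, N m; "finger_gap": opening from 0.0 (shut) to 1.0 (fully open); "grasp_force": force on a finger pad.
Only numpy, scipy, OpenCV 4.12 (cv2) and the standard library are available. Lean on these libraries where they do the work, as an engineer would, in place of code of your own. Each camera call takes 0.05 s, during which the arm holds its last target. There are 200 camera calls.

## Working session

There is one attempt and no reset: what is moved stays moved. The work goes in short steps, Python scripts to look and compute and a tool call to move; the robot and the scene stay as the last step left them, time stands still between calls to the robot, and variables do not carry over. Pictures are saved under pics/ and viewed, at most 13 in all, crops included, and the job is handed in when it is done.

Besides the shell and the picture viewer there is one more tool, called after ">>>" as name(argument=value, ...), one argument or row to a line, values as JSON. carry_out: Moves the arm, as the interface text tells. Its arguments: {"type":"object","properties":{"steps":{"type":"string"},"newtons":{"type":"number"}},"required":["steps"]}

```bash
mkdir -p pics; cat > h.py <<'E'
import numpy as np, cv2
from workcell import robot, imaging
def ray(name,u,v,P=None):
    P=P or imaging.camera_params(name);K=P["intrinsics"];T=np.array(P["world_from_camera"])
    K=np.array(K);d=np.array([(u-K[0,2])/K[0,0],(v-K[1,2])/K[1,1]])
    if name=="wrist":
        r=np.hypot(*d);s=np.sin(r)/max(r,1e-9);c=np.array([d[0]*s,-d[1]*s,-np.cos(r)])
    else: c=np.array([d[0],-d[1],-1.])
    return T[:3,3],T[:3,:3]@c
def pt(name,u,v,z=0,P=None):
    o,d=ray(name,u,v,P);return (o+d*(z-o[2])/d[2]).round(4)
E
python3 - <<'E'
from h import *
a=imaging.camera("top");b=imaging.camera("side")
cv2.imwrite("pics/top.png",a);cv2.imwrite("pics/side.png",b)
for n in("top","side"):
    P=imaging.camera_params(n);print(n,P["intrinsics"],np.round(P["world_from_camera"],3))
s=robot.sense();print(s["t"],s["ee_rot"],s["wrist_force"])
E
```

```text
top [[494.240809     0.         279.08087171]
 [  0.         494.240809   210.56555402]
 [  0.           0.           1.        ]] [[-0.023  0.982 -0.189  0.25 ]
 [-1.    -0.024  0.     0.073]
 [-0.004  0.189  0.982  1.549]
 [ 0.     0.     0.     1.   ]]
side [[386.74250496   0.         282.09843947]
 [  0.         386.74250496 213.71581264]
 [  0.           0.           1.        ]] [[-0.999  0.013 -0.039  0.477]
 [-0.04  -0.577  0.816  1.294]
 [-0.012  0.817  0.577  0.911]
 [ 0.     0.     0.     1.   ]]
0.1 [-4.02268202e-01 -3.11533352e+00  2.57724792e-03] [-0.51940711  0.29068182 -0.78778645]
```

View pics/top.png

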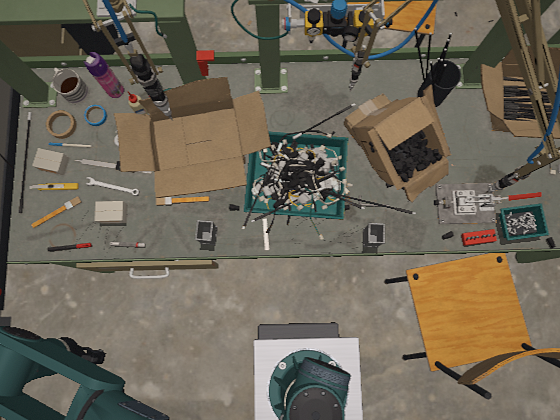

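View pics/side.png

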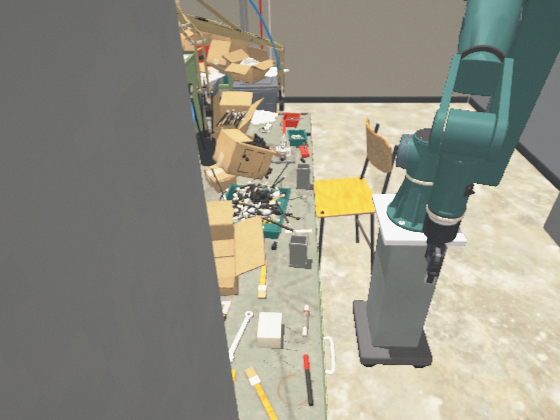

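The top view shows the left crate at about (205,232), the right crate at (376,233), and the white line at (266,234). The side view shows both crates standing at (299,252) and (303,177). I'll measure them next.

```bash
python3 - <<'E'
from h import *
a=cv2.imread("pics/top.png");c=a[205:265,180:400]
cv2.imwrite("pics/crop.png",cv2.resize(c,None,fx=3.6,fy=3.6,interpolation=cv2.INTER_CUBIC))
hsv=cv2.cvtColor(a,cv2.COLOR_BGR2HSV)
m=((hsv[...,2]>200)&(hsv[...,1]<60)).astype(np.uint8);m[:, :255]=0;m[:,278:]=0;m[:215]=0;m[255:]=0
q=cv2.minAreaRect(cv2.findNonZero(m));print("line px",q)
print([pt("top",*p) for p in cv2.boxPoints(q)],pt("top",*q[0]))
for u,v in((205,232),(376,233)): print(pt("top",u,v,.104))
E
```

```text
line px ((265.5794677734375, 233.99362182617188), (30.303186416625977, 3.5486626625061035), 85.42607879638672)
[array([0.5212, 0.1261, 0.    ]), array([0.5218, 0.1148, 0.    ]), array([0.4252, 0.109 , 0.    ]), array([0.4246, 0.1201, 0.    ])] [0.4729 0.1175 0.    ]
[0.4682 0.2933 0.104 ]
[ 0.4531 -0.211   0.104 ]
```

View pics/crop.png

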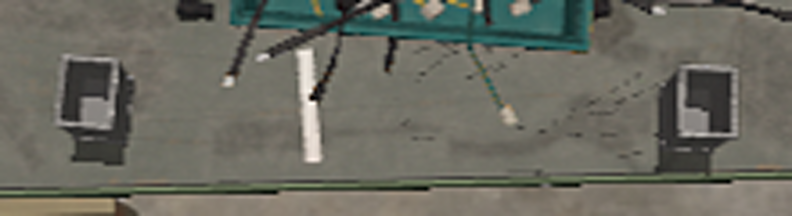

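The crop shows the left rim corners at about (65,57), (117,60), (112,130), (57,126), and the right rim corners at (681,66), (739,67), (737,137), (676,135).

```bash
python3 - <<'E'
from h import *
for C in([(65,57),(118,60),(112,130),(57,126)],[(681,66),(739,67),(737,137),(677,135)]):
    p=np.array([pt("top",180+u/3.6,205+v/3.6,.104)[:2] for u,v in C]);print(p.tolist(),p.mean(0))
    d=(p[0]+p[1]-p[2]-p[3]);print("yaw x-axis deg",np.degrees(np.arctan2(d[1],d[0])))
s=robot.sense();print(s["position"],cv2.Rodrigues(s["ee_rot"])[0].round(3))
E
```

```text
[[0.5021, 0.3141], [0.4986, 0.2704], [0.4407, 0.2752], [0.445, 0.3202]] [0.4716   0.294975]
yaw x-axis deg -5.414468048248005
[[0.4824, -0.1925], [0.4805, -0.2401], [0.4227, -0.2348], [0.4255, -0.186]] [ 0.452775 -0.21335 ]
yaw x-axis deg -5.873758102352682
[0.1521849  0.57975034 0.24154179] [[-0.967  0.254 -0.001]
 [ 0.254  0.967 -0.002]
 [ 0.    -0.002 -1.   ]]
```

>>> carry_out(
  steps="0 0 0 0.1175 0.03;0 0 0 0.1175 0.03;0 0 0 0.1175 0.03;0 0 0 0.1175 0.03;0 0 0 0.1175 0.03",
)

```text
t: 0.52
position: [0.1522, 0.5799, 0.2417]
ee_rot: [1.295, 2.862, -0.002]
wrist_force: [-0.3, 0.4, 0.0]
finger_gap: 0.35
grasp_force: 0.0
```

>>> carry_out(
  steps="0 0 0 0.1175 0.03;0 0 0 0.1175 0.03;0 0 0 0.1175 0.03;0 0 0 0.1175 0.03;0 0 0 0.1175 0.03",
)

```text
t: 0.93
position: [0.1522, 0.5799, 0.2418]
ee_rot: [2.068, 2.364, -0.002]
wrist_force: [-0.4, -0.0, 0.4]
finger_gap: 0.352
grasp_force: 0.0
```

>>> carry_out(
  steps="0 0 0 0.1175 0.03;0 0 0 0.1175 0.03;0 0 0 0 0.03",
)

```text
t: 1.18
position: [0.1522, 0.58, 0.2418]
ee_rot: [2.329, 2.107, -0.002]
wrist_force: [0.1, 0.1, 0.1]
finger_gap: 0.353
grasp_force: 0.0
```

>>> carry_out(
  steps="-0.0178 0.0345 0 0 0.03;-0.0178 0.0345 0 0 0.03;-0.0178 0.0345 0 0 0.03;-0.0178 0.0345 0 0 0.03;-0.0178 0.0345 0 0 0.03",
)

```text
t: 1.6
position: [0.3166, 0.4739, 0.2421]
ee_rot: [2.32, 2.118, -0.001]
wrist_force: [0.2, 0.0, 0.7]
finger_gap: 0.356
grasp_force: 0.0
```

>>> carry_out(
  steps="-0.0178 0.0345 0 0 0.03;-0.0178 0.0345 0 0 0.03;-0.0178 0.0345 0 0 0.03;-0.0178 0.0345 0 0 0.03;0 0 0 0 0.03",
)

```text
t: 2.02
position: [0.4522, 0.3874, 0.2422]
ee_rot: [2.324, 2.109, 0.003]
wrist_force: [-0.1, 0.8, 0.4]
finger_gap: 0.352
grasp_force: 0.0
```

```bash
python3 - <<'E'
from h import *
s=robot.sense();print(s["t"],s["position"],cv2.Rodrigues(s["ee_rot"])[0].round(3),s["finger_gap"],robot.tips_ahead,s["joint_pos"])
E
```

```text
2.0167 [0.45215849 0.3874197  0.24218162] [[ 0.097  0.995  0.004]
 [ 0.995 -0.097 -0.002]
 [-0.001  0.004 -1.   ]] 0.3516708416129222 0.011 [ 0.59456732  0.35139551  1.52216583 -0.00359928  1.2658016   0.69247962]
```

>>> carry_out(
  steps="0 0.025 0 0 0.03;0 0 0.0365 0 0.03;0 0 0.0365 0 0.03;0 0 0.0365 0 0.03;0 0 0.0365 0 0.03",
)

```text
t: 2.43
position: [0.4709, 0.3886, 0.0949]
ee_rot: [2.322, 2.116, 0.001]
wrist_force: [0.3, 0.5, -0.2]
finger_gap: 0.351
grasp_force: 0.0
```

>>> carry_out(
  steps="-0.02 0 0 0 0.03;-0.02 0 0 0 0.03;-0.008 0 0 0 0.03;-0.008 0 0 0 0.03;-0.008 0 0 0 0.03",
)

```text
t: 2.85
position: [0.4656, 0.3254, 0.097]
ee_rot: [-2.324, -2.113, -0.004]
wrist_force: [-0.4, 1.3, 0.4]
finger_gap: 0.353
grasp_force: 0.8
```

>>> carry_out(
  steps="-0.007 0 0 0 0.03;-0.007 0 0 0 0.03;-0.007 0 0 0 0.03;0 0 0 0 0.03",
)

```text
t: 3.18
position: [0.4625, 0.3028, 0.0965]
ee_rot: [2.325, 2.112, -0.001]
wrist_force: [0.1, 0.2, -0.5]
finger_gap: 0.352
grasp_force: 0.0
```

```bash
python3 - <<'E'
from h import *
a=imaging.camera("side")
cv2.imwrite("pics/s2.png",cv2.resize(a[140:300,230:360],None,fx=3.6,fy=3.6,interpolation=cv2.INTER_CUBIC))
E
```

```text
(no output)
```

View pics/s2.png

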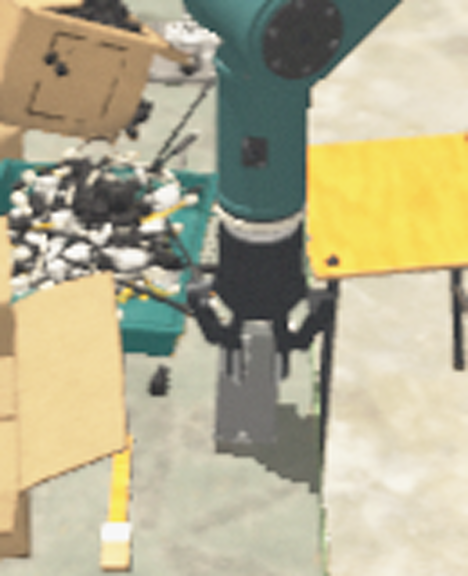

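The crate is just starting to tip, with the fingers centred on its outer face. I'll keep pushing.

>>> carry_out(
  steps="-0.007 0 0 0 0.03;-0.007 0 0 0 0.03;-0.006 0 0 0 0.03;0 0 0 0 0.03;0 0 0 0 0.03",
)

```text
t: 3.65
position: [0.4608, 0.2837, 0.0962]
ee_rot: [-2.326, -2.111, 0.001]
wrist_force: [-0.2, -0.4, -0.8]
finger_gap: 0.347
grasp_force: 0.0
```

>>> carry_out(
  steps="0.03 0 -0.01 0 0.03;0.04 0 -0.04 0 0.03;0.04 0 -0.04 0 0.03;0.04 0 -0.04 0 0.03;0 0 0 0 0.03",
)

```text
t: 4.07
position: [0.4764, 0.4097, 0.2015]
ee_rot: [-2.323, -2.115, -0.023]
wrist_force: [1.7, 0.5, 1.1]
finger_gap: 0.353
grasp_force: 0.0
```

```bash
python3 - <<'E'
from h import *
a=imaging.camera("side");b=imaging.camera("top");cv2.imwrite("pics/t3.png",b)
A=cv2.resize(a[150:290,250:350],(400,560),interpolation=cv2.INTER_CUBIC)
B=cv2.resize(b[205:265,180:280],(400,240),interpolation=cv2.INTER_CUBIC)
B=cv2.copyMakeBorder(B,0,320,0,0,cv2.BORDER_CONSTANT)
cv2.imwrite("pics/s3.png",np.hstack([A,B]))
E
```

```text
(no output)
```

View pics/s3.png

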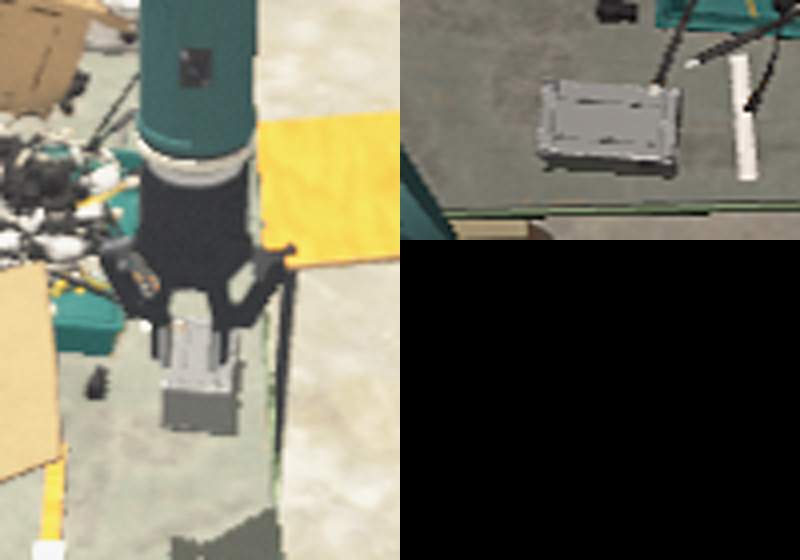

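The left crate lies flat and its underside in the side view, at about (200,410), is bare, so it is the plain one. Its inner end is only about 45 mm from the line, so there is no room for the stamped crate. I'll push the plain one outward a bit.

```bash
python3 - <<'E'
from h import *
for u,v in((543,82),(680,90),(675,165),(540,157)): print(pt("top",180+(u-400)/4,205+v/4,.048))
s=robot.sense();print(s["position"],cv2.Rodrigues(s["ee_rot"])[0].round(3))
E
```

```text
[0.496  0.2689 0.048 ]
[0.4873 0.1636 0.048 ]
[0.4295 0.1681 0.048 ]
[0.4381 0.2711 0.048 ]
[0.47299745 0.40368878 0.19597888] [[ 0.094  0.996  0.003]
 [ 0.996 -0.094  0.002]
 [ 0.002  0.003 -1.   ]]
```

>>> carry_out(
  steps="-0.0385 0.001 0 0 0;-0.0385 0.001 0 0 0;-0.0385 0.001 0 0 0;-0.0385 0.001 0 0 0;-0.0385 0.001 0 0 0",
)

```text
t: 4.58
position: [0.4563, 0.207, 0.1928]
ee_rot: [-2.325, -2.111, 0.006]
wrist_force: [1.1, 0.4, 0.3]
finger_gap: -0.001
grasp_force: 0.0
```

>>> carry_out(
  steps="-0.0385 0.001 0 0 0;-0.0385 0.001 0 0 0;0 0 0 0 0;0 0 0 0 0;0 0 0 0 0",
)

```text
t: 5.0
position: [0.4523, 0.1325, 0.1938]
ee_rot: [-2.326, -2.109, 0.003]
wrist_force: [0.4, 0.6, 0.0]
finger_gap: 0.001
grasp_force: 0.0
```

```bash
python3 - <<'E'
from h import *
a=imaging.camera("wrist");P=imaging.camera_params("wrist");cv2.imwrite("pics/w1.png",a)
s=robot.sense();print(s["position"]);print(np.round(P["world_from_camera"],3).tolist(),P["intrinsics"])
E
```

```text
[0.45270782 0.13324381 0.19397845]
[[0.995, 0.092, 0.029, 0.46], [-0.096, 0.957, 0.275, 0.204], [-0.002, -0.277, 0.961, 0.326], [0.0, 0.0, 0.0, 1.0]] [[325.1922621    0.         280.59766397]
 [  0.         325.1922621  210.10591153]
 [  0.           0.           1.        ]]
```

View pics/w1.png

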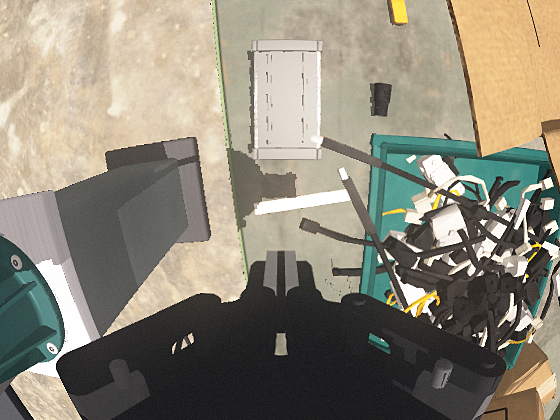

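The wrist view shows the plain crate at (287,100), the line from (255,209) to (350,195), and the wire ends well to the right of the fingers. I'll lower and push the plain crate about 37 mm outward.

>>> carry_out(
  steps="0 0 0.038 0 0;0 0 0.038 0 0;0 0 0.038 0 0;0 0 0.038 0 0;0 0 0 0 0",
)

```text
t: 5.47
position: [0.4482, 0.1336, 0.0365]
ee_rot: [-2.318, -2.11, 0.016]
wrist_force: [-1.7, 0.5, -0.4]
finger_gap: -0.0
grasp_force: 0.0
```

>>> carry_out(
  steps="0.01 0 0 0 0;0.01 0 0 0 0;0.01 0 0 0 0;0.01 0 0 0 0;0.01 0 0 0 0",
)

```text
t: 5.88
position: [0.4595, 0.1845, 0.0447]
ee_rot: [2.323, 2.112, 0.005]
wrist_force: [0.8, -2.8, 0.8]
finger_gap: 0.001
grasp_force: 1.5
```

>>> carry_out(
  steps="0.008 0 0 0 0;0.004 0 0 0 0;0 0 0 0 0;-0.01 0 0 0 0;-0.01 0 0 0 0",
)

```text
t: 6.3
position: [0.4573, 0.1744, 0.0427]
ee_rot: [2.324, 2.113, 0.0]
wrist_force: [0.5, 0.3, -0.6]
finger_gap: -0.0
grasp_force: 0.0
```

>>> carry_out(
  steps="0 0 -0.04 0 0;0 0 -0.04 0 0;0 0 -0.04 0 0;0 0 -0.04 0 0.03;0 0 0 0 0.03",
)

```text
t: 6.72
position: [0.4617, 0.1745, 0.2096]
ee_rot: [2.322, 2.107, 0.016]
wrist_force: [1.8, 0.1, 0.9]
finger_gap: 0.271
grasp_force: 0.0
```

```bash
python3 - <<'E'
from h import *
a=imaging.camera("wrist");cv2.imwrite("pics/w2.png",a)
P=imaging.camera_params("wrist")
h=cv2.cvtColor(a,cv2.COLOR_BGR2HSV);m=((h[...,2]>225)&(h[...,1]<40)).astype(np.uint8);m[:130]=0;m[:,380:]=0
n,l,st,c=cv2.connectedComponentsWithStats(m)
for i in range(1,n):
    if st[i,4]>150:
        q=cv2.minAreaRect(cv2.findNonZero((l==i).astype(np.uint8)));print(st[i],pt("wrist",*q[0],0,P),[pt("wrist",*x,0,P)[:2] for x in cv2.boxPoints(q)])
s=robot.sense();print(s["t"],s["position"])
E
```

```text
[  6 134  13  34 202] [0.108  0.2673 0.    ] [array([0.091 , 0.2904]), array([0.1131, 0.2899]), array([0.1235, 0.2452]), array([0.1018, 0.2445])]
[249 225  85  23 913] [0.4681 0.1176 0.    ] [array([0.4205, 0.121 ]), array([0.5146, 0.1271]), array([0.5159, 0.1137]), array([0.4208, 0.1075])]
[  37  268   52   79 1376] [0.1316 0.0344 0.    ] [array([0.092 , 0.0827]), array([0.1471, 0.1001]), array([ 0.1662, -0.0161]), array([ 0.1081, -0.0433])]
6.7667 [0.46030826 0.17423901 0.20665897]
```

>>> carry_out(
  steps="-0.039 0.0024 0 0 0.03;-0.039 0.0024 0 0 0.03;-0.039 0.0024 0 0 0.03;-0.039 0.0024 0 0 0.03;-0.039 0.0024 0 0 0.03",
)

```text
t: 7.18
position: [0.4486, -0.0226, 0.2013]
ee_rot: [-2.324, -2.11, 0.003]
wrist_force: [-0.5, -0.8, 0.2]
finger_gap: 0.354
grasp_force: 0.0
```

>>> carry_out(
  steps="-0.039 0.0024 0 0 0.03;-0.039 0.0024 0 0 0.03;-0.039 0.0024 0 0 0.03;-0.039 0.0024 0 0 0.03;-0.039 0.0024 0 0 0.03",
)

```text
t: 7.6
position: [0.4416, -0.2176, 0.2012]
ee_rot: [-2.325, -2.109, 0.001]
wrist_force: [1.2, 0.8, 0.3]
finger_gap: 0.351
grasp_force: 0.0
```

>>> carry_out(
  steps="-0.039 0.0024 0 0 0.03;-0.039 0.0024 0 0 0.03;0 0 0 0 0.03;0 0 0 0 0.03",
)

```text
t: 7.93
position: [0.4394, -0.2958, 0.2011]
ee_rot: [-2.328, -2.105, 0.001]
wrist_force: [-1.3, 1.7, 0.3]
finger_gap: 0.349
grasp_force: 0.0
```

```bash
python3 - <<'E'
from h import *
a=imaging.camera("wrist");P=imaging.camera_params("wrist");cv2.imwrite("pics/w3.png",a)
s=robot.sense();print(s["t"],s["position"],cv2.Rodrigues(s["ee_rot"])[0].round(3));import json;json.dump({k:np.array(v).tolist() for k,v in P.items() if k in("intrinsics","world_from_camera")},open("w3.json","w"))
E
```

```text
7.9833 [ 0.43937815 -0.29397638  0.20111049] [[ 0.099  0.995 -0.003]
 [ 0.995 -0.099  0.003]
 [ 0.002 -0.003 -1.   ]]
```

View pics/w3.png

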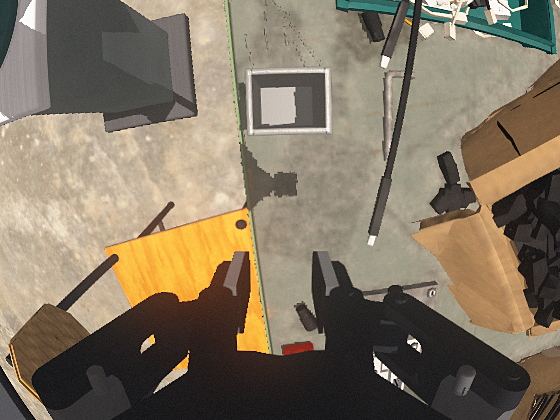

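The wrist view shows the crate rim corners at (248,70), (330,69), (330,132), (248,133), square to the tool, and cap_3 near (305,318).

```bash
python3 - <<'E'
from h import *
import json;P=json.load(open("w3.json"))
p=np.array([pt("wrist",u,v,.104,P)[:2] for u,v in((248,70),(330,69),(330,132),(248,133))]);print(p,p.mean(0));print(pt("wrist",305,318,.008,P))
E
```

```text
[[ 0.4274 -0.1857]
 [ 0.4843 -0.1903]
 [ 0.4802 -0.2352]
 [ 0.4227 -0.2304]] [ 0.45365 -0.2104 ]
[ 0.4528 -0.453   0.008 ]
```

>>> carry_out(
  steps="0 0.006 0.035 0 0.03;0 0 0.035 0 0.03;0 0 0.035 0 0.03;0 0 0 0 0.03",
)

```text
t: 8.32
position: [0.4426, -0.2892, 0.0918]
ee_rot: [-2.315, -2.105, 0.002]
wrist_force: [-1.5, 0.9, 0.2]
finger_gap: 0.347
grasp_force: 0.0
```

>>> carry_out(
  steps="0.02 0 0 0 0.03;0.015 0 0 0 0.03;0.008 0 0 0 0.03;0.008 0 0 0 0.03;0.008 0 0 0 0.03",
)

```text
t: 8.73
position: [0.4536, -0.2351, 0.099]
ee_rot: [2.323, 2.112, 0.0]
wrist_force: [0.2, -0.5, 0.7]
finger_gap: 0.353
grasp_force: 0.4
```

>>> carry_out(
  steps="0.007 0 0 0 0.03;0.007 0 0 0 0.03;0.007 0 0 0 0.03;0.007 0 0 0 0.03;0.005 0 0 0 0.03",
)

```text
t: 9.15
position: [0.4559, -0.2018, 0.0977]
ee_rot: [-2.325, -2.112, 0.0]
wrist_force: [-0.4, 0.8, 0.3]
finger_gap: 0.352
grasp_force: 0.0
```

>>> carry_out(
  steps="0 0 0 0 0.03;0 0 0 0 0.03;-0.03 0 -0.01 0 0.03;-0.035 0 -0.02 0 0.03;-0.035 0 0 0 0.03",
)

```text
t: 9.57
position: [0.4477, -0.3044, 0.1304]
ee_rot: [2.321, 2.111, 0.001]
wrist_force: [0.9, -0.1, 0.4]
finger_gap: 0.348
grasp_force: 0.0
```

```bash
python3 - <<'E'
from h import *
P=imaging.camera_params("wrist");a=imaging.camera("wrist");b=imaging.camera("top")
cv2.imwrite("pics/t4.png",b)
B=cv2.resize(b[205:265,180:400],(560,153),interpolation=cv2.INTER_CUBIC)
cv2.imwrite("pics/w4.png",np.vstack([a,B]))
s=robot.sense();print(s["t"],s["position"]);import json;json.dump({k:np.array(v).tolist() for k,v in P.items() if k in("intrinsics","world_from_camera")},open("w4.json","w"))
E
```

```text
9.6667 [ 0.44798871 -0.3087647   0.12919902]
```

View pics/w4.png

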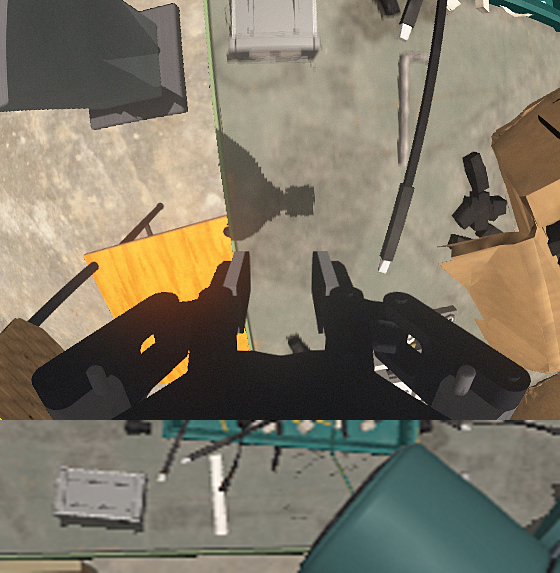

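Both crates lie flat. I'll check the two foot faces numerically: the right one in this wrist view, the left one in the side view.

```bash
python3 - <<'E'
from h import *
import json
P=json.load(open("w4.json"));a=cv2.imread("pics/w4.png",0)
print(a[40:68:2,226:326:7])
b=imaging.camera("side");K=imaging.camera_params("side");T=np.linalg.inv(K["world_from_camera"])
p=T@np.array([.47,.303,.024,1]);u=K["intrinsics"][0][0]*p[0]/-p[2]+K["intrinsics"][0][2];v=K["intrinsics"][1][1]*p[1]/p[2]+K["intrinsics"][1][2]
print(u,v);g=cv2.cvtColor(b,cv2.COLOR_BGR2GRAY);print(g[int(v)-9:int(v)+10:2,int(u)-14:int(u)+15:2])
for u,v in((231,50),(317,50)):print(pt("wrist",u,v,.048,P))
E
```

```text
[[145 193 181 182 181 182 181 186 183 191 186 190 195 185 162]
 [150 190 180 179 182 182 185 187 192 194 191 194 193 190 164]
 [152 203 180 183 180 186 184 191 193 192 198 196 199 195 163]
 [159 200 180 176 173 170 171 166 170 167 169 175 178 165 173]
 [160 169 158 152 163 159 160 162 159 157 155 139 139 140 160]
 [162 143 135 126 145 141 141 130 137 142 139  98  93  99 171]
 [153  92  96  79 129 126 140 104 139 142 144  75  73 115 163]
 [133  80  81  81 142 146 146 112 146 144 131  75  81 141 170]
 [139  85  84  75 130 136 162 131 139 131 135 125  82 164 166]
 [172  87  81  83 113 122 145 134 118 108 124 103  99 162 162]
 [164 123  91 114 119 126 146 149 133 118 122 139 120 165 160]
 [162 148 127 136 144 158 157 146 149 142 125 136 121 169 165]
 [153 159 145 154 161 162 166 163 154 152 138 152 126 167 158]
 [153 157 161 162 157 161 168 164 150 146 142 148 142 162 156]]
298.589791716992 258.4491564426257
[[196 196 200 199 195 192 197 196 196 190 197 191 106 179 198]
 [195 204 206 199 197 182 195 198 197 177 198 187 104 151 195]
 [198 195 199 186 193 208 182 196 190 179 182 181 105 193 196]
 [183 189 172 120 132 140 139 145 165 180 194 159 104 192 192]
 [198 196 171 107 111 110 110 109 110 111 110 108 105 192 195]
 [193 195 171 108 112 111 111 112 112 112 112 110 153 193 194]
 [191 190 175 109 112 110 111 111 111 111 112 109 151 192 191]
 [186 188 175 110 113 111 111 109 110 111 111 105 151 190 193]
 [194 193 183 175 169 146 111 115 109 126 127 106 149 191 193]
 [205 206 203 204 203 202 202 201 199 195 184 182 187 195 197]]
[ 0.4272 -0.1841  0.048 ]
[ 0.483  -0.1897  0.048 ]
```

The right foot has a bright patch in its middle and the left one is uniformly dark. So the right crate carries the stamp. Now I'll get behind its foot and push.

>>> carry_out(
  steps="0 0.008 0.03 0 0.03;0 0 0.03 0 0.03;0 0 0.03 0 0.03;0 0 0 0 0.03;0 0 0 0 0.03",
)

```text
t: 10.13
position: [0.4527, -0.3009, 0.0363]
ee_rot: [-2.321, -2.109, 0.001]
wrist_force: [0.1, -0.1, 0.9]
finger_gap: 0.351
grasp_force: 0.0
```

>>> carry_out(
  steps="0.03 -0.003 0 0 0.03;0.03 -0.003 0 0 0.03;0.025 -0.0025 0 0 0.03;0.01 -0.001 0 0 0.03;0.01 -0.001 0 0 0.03",
)

```text
t: 10.55
position: [0.4548, -0.1968, 0.0394]
ee_rot: [2.322, 2.113, 0.001]
wrist_force: [0.4, -1.5, 0.6]
finger_gap: 0.353
grasp_force: 2.9
```

>>> carry_out(
  steps="0.012 -0.0012 0 0 0.03;0.012 -0.0012 0 0 0.03;0.012 -0.0012 0 0 0.03;0.012 -0.0012 0 0 0.03;0.012 -0.0012 0 0 0.03",
)

```text
t: 10.97
position: [0.454, -0.1365, 0.0378]
ee_rot: [2.326, 2.111, 0.0]
wrist_force: [0.4, -1.7, 1.8]
finger_gap: 0.352
grasp_force: 1.0
```

>>> carry_out(
  steps="0.012 -0.0012 0 0 0.03;0.012 -0.0012 0 0 0.03;0.012 -0.0012 0 0 0.03;0.012 -0.0012 0 0 0.03;0.012 -0.0012 0 0 0.03",
)

```text
t: 11.38
position: [0.4534, -0.0756, 0.0376]
ee_rot: [-2.325, -2.112, 0.0]
wrist_force: [0.2, -0.9, 1.7]
finger_gap: 0.35
grasp_force: 0.9
```

>>> carry_out(
  steps="0.012 -0.0012 0 0 0.03;0.012 -0.0012 0 0 0.03;0.012 -0.0012 0 0 0.03;0.006 -0.0006 0 0 0.03;0 0 0 0 0.03",
)

```text
t: 11.8
position: [0.4526, -0.033, 0.0375]
ee_rot: [-2.323, -2.113, 0.001]
wrist_force: [0.3, 0.7, 0.7]
finger_gap: 0.351
grasp_force: 0.0
```

```bash
python3 - <<'E'
from h import *
P=imaging.camera_params("wrist");a=imaging.camera("wrist")
cv2.imwrite("pics/w5.png",a)
s=robot.sense();print(s["t"],s["position"],s["wrist_force"]);import json;json.dump({k:np.array(v).tolist() for k,v in P.items() if k in("intrinsics","world_from_camera")},open("w5.json","w"))
E
```

```text
11.85 [ 0.45285653 -0.03367847  0.03752372] [-0.09245894  0.54504132 -0.49968245]
```

View pics/w5.png

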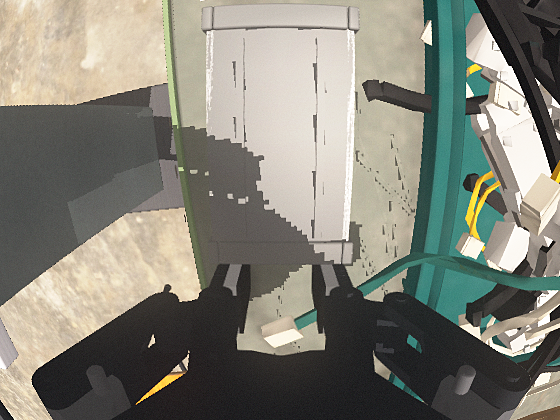

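The crate is moving straight: top-face corners at about (203,8), (358,6), (351,264), (210,264), with the fingers against its foot. I'll compute how far is left.

```bash
python3 - <<'E'
from h import *
import json;P=json.load(open("w5.json"))
for u,v in((203,8),(358,6),(354,242),(209,242),(351,264),(210,264)):print(pt("wrist",u,v,.048,P))
E
```

```text
[0.4346 0.0852 0.048 ]
[0.4933 0.0804 0.048 ]
[ 0.4851 -0.0136  0.048 ]
[ 0.4259 -0.008   0.048 ]
[ 0.4837 -0.0234  0.048 ]
[ 0.4246 -0.0179  0.048 ]
```

>>> carry_out(
  steps="0.012 -0.0012 0 0 0.03;0.012 -0.0012 0 0 0.03;0.012 -0.0012 0 0 0.03;0.012 -0.0012 0 0 0.03;0.012 -0.0012 0 0 0.03",
)

```text
t: 12.27
position: [0.4532, 0.0255, 0.0376]
ee_rot: [2.326, 2.111, -0.001]
wrist_force: [0.9, -1.5, 0.0]
finger_gap: 0.355
grasp_force: 0.7
```

>>> carry_out(
  steps="0.008 -0.0008 0 0 0.03;0.006 -0.0006 0 0 0.03;0.005 -0.0005 0 0 0.03;0.004 -0.0004 0 0 0.03;0 0 0 0 0.03",
)

```text
t: 12.68
position: [0.453, 0.0491, 0.0376]
ee_rot: [-2.325, -2.112, 0.0]
wrist_force: [-1.1, -1.0, 0.1]
finger_gap: 0.352
grasp_force: 0.0
```

```bash
python3 - <<'E'
from h import *
P=imaging.camera_params("wrist");a=imaging.camera("wrist");b=imaging.camera("top")
s=robot.sense();print(s["t"],s["position"])
B=cv2.resize(b[205:265,180:320],(560,240),interpolation=cv2.INTER_CUBIC)
cv2.imwrite("pics/w6.png",np.vstack([a[:300],B]))
import json;json.dump({k:np.array(v).tolist() for k,v in P.items() if k in("intrinsics","world_from_camera")},open("w6.json","w"))
E
```

```text
12.7833 [0.45306285 0.04871736 0.03764896]
```

View pics/w6.png

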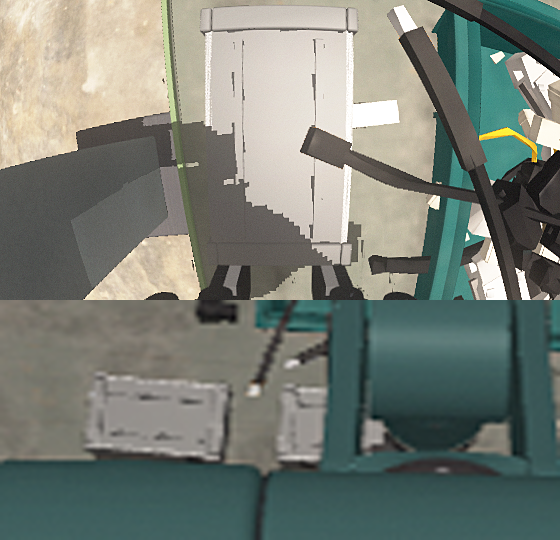

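The line's far end shows at (352–398, 100–127) beside the crate, whose corners are (202,10), (357,8), (351,266), (210,266). The plain crate is clear at the left.

```bash
python3 - <<'E'
from h import *
import json;P=json.load(open("w6.json"))
p=np.array([pt("wrist",u,v,.048,P) for u,v in((202,10),(357,8),(351,266),(210,266))]);print(p,p.mean(0))
a=cv2.imread("pics/w6.png")[:300];h=cv2.cvtColor(a,cv2.COLOR_BGR2HSV);m=((h[...,2]>235)&(h[...,1]<30)).astype(np.uint8);m[:,:357]=0;m[:,410:]=0;m[:90]=0;m[140:]=0
q=cv2.minAreaRect(cv2.findNonZero(m));print(q,pt("wrist",*q[0],0,P),[pt("wrist",*x,0,P)[:2] for x in cv2.boxPoints(q)])
E
```

```text
[[0.4346 0.1666 0.048 ]
 [0.4934 0.1617 0.048 ]
 [0.4841 0.0576 0.048 ]
 [0.4248 0.0633 0.048 ]] [0.459225 0.1123   0.048   ]
((376.8605651855469, 112.95838928222656), (23.42152976989746, 42.44913101196289), 83.41805267333984) [0.5114 0.1196 0.    ] [array([0.4994, 0.1251]), array([0.5232, 0.1269]), array([0.5239, 0.1142]), array([0.4999, 0.1126])]
```

>>> carry_out(
  steps="0.002 0 0 0 0.03;0.0025 0 0 0 0.03;0 0 0 0 0.03;-0.01 0 0 0 0.03;-0.03 0 0 0 0.03",
)

```text
t: 13.2
position: [0.4501, 0.0145, 0.0378]
ee_rot: [2.322, 2.116, 0.001]
wrist_force: [0.4, -1.9, 0.4]
finger_gap: 0.353
grasp_force: 0.0
```

>>> carry_out(
  steps="-0.03 0 -0.02 0 0.03;-0.03 0 -0.04 0 0.03;-0.03 0 -0.04 0 0.03;-0.03 0 -0.04 0 0.03;-0.03 0 0 0 0.03",
)

```text
t: 13.62
position: [0.4396, -0.1238, 0.1632]
ee_rot: [2.319, 2.107, 0.006]
wrist_force: [1.1, -0.8, 0.3]
finger_gap: 0.346
grasp_force: 0.0
```

>>> carry_out(
  steps="-0.04 0 0 0 0.03;-0.04 0 0 0 0.03;-0.04 0 0 0 0.03;-0.04 0 0 0 0.03;0 0 0 0 0.03",
)

```text
t: 14.03
position: [0.4217, -0.2886, 0.1584]
ee_rot: [2.325, 2.103, -0.003]
wrist_force: [0.9, -0.3, 0.2]
finger_gap: 0.349
grasp_force: 0.0
```

```bash
python3 - <<'E'
from h import *
b=imaging.camera("top");s=robot.sense();print(s["t"],s["position"],s["wrist_force"])
B=cv2.resize(b[200:265,180:380],(800,260),interpolation=cv2.INTER_CUBIC);cv2.imwrite("pics/t7.png",B)
E
```

```text
14.0833 [ 0.42118761 -0.28490309  0.15797416] [-0.0942441   0.40283218  0.74100778]
```

View pics/t7.png

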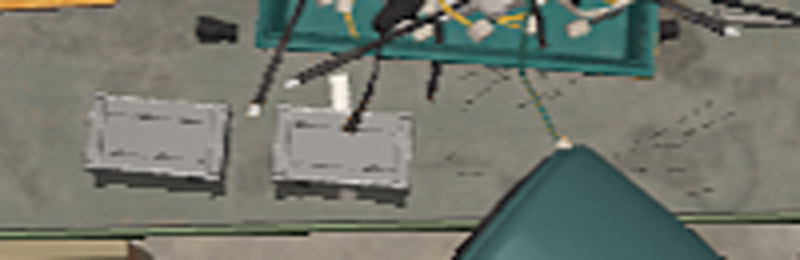

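Both crates lie clear of each other, and the line's far end at (340,92) emerges from behind the stamped crate's middle. Final check, then hand in.

```bash
python3 - <<'E'
from h import *
p=np.array([pt("top",180+u/4,200+v/4,.048) for u,v in((276,104),(412,112),(406,186),(273,180))]);print(p,p.mean(0))
q=p.mean(0);print(q[1]-(.1175+.062*(q[0]-.47)))
if abs(q[1]-(.1175+.062*(q[0]-.47)))<.006: robot.sign_off();print("signed")
E
```

```text
[[0.492  0.1666 0.048 ]
 [0.4833 0.0623 0.048 ]
 [0.4264 0.0683 0.048 ]
 [0.4334 0.1696 0.048 ]] [0.458775 0.1167   0.048   ]
-0.00010404999999999442
the job is handed in; nothing more can be done
signed
```

The job is handed in: both crates lie on their sides, the stamped one (right) has its middle within about 1 mm of the dispatch line by the top camera, and the plain one lies clear after I pushed it about 3 cm outward to make room.

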